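Draw the next test cassette from the dispenser

ROBOT

A 6-joint arm with a two-finger parallel gripper is mounted at the origin on a cart in front of the work surface, level with it; the furniture and walls round the work are solid. World frame = base frame: x ahead of the robot, y to its left, z up, the work surface at z = 0. Lengths are in m, angles in degrees, forces in N, time in s.
With the tool pointing down it reaches from about 0.3 to 0.75 m from the base axis. Payload 8.5 kg.
Tool frame: the origin (TCP) lies between the finger pads; the fingertips stand 19 mm ahead of it and the grasp point (between the pads) is the TCP; z points along the fingers, y is the line along which they close (so a half turn about z gives the same grasp; the last joint's range is limited). The gripper opens to 85 mm and grips with 20 to 120 N. Pads are 22 mm wide; open, the fingers measure 114 mm over their backs; the gripper's body (76 mm by 85 mm) begins 54 mm behind the grasp point. The pads swing forward as they close: fully open they stand 13 mm farther back than shut.
Start: joints at [59.456, 21.807, 74.336, -0, 83.858, -12.336], TCP at [0.172, 0.522, 0.224] pointing down, gripper open.
Joint ranges: [-178.18, 178.18], [-50.72, 133.34], [12.68, 142.11], [-81.47, 261.47], [9.98, 163.14], [-165.26, 165.26]. Speed limits (degrees/s): [136.94, 136.94, 180, 180, 180, 180].

INTERFACE

Orientations are given as a 3x3 rotation matrix whose columns are the frame's x, y, z axes.
In Python, from rig import env, optics gives the robot as it stands.
- The arm moves only by the tool arm_command, never from a script. Its argument "commands" is one flat list of numbers, 7 for each row, row after row: the closure, from -1 (fully open) to 1 (shut), so that 0 is half open, then the shift along the tool's x, y, z as a fraction of full scale, then the turn, a rotation vector about the tool's x, y, z as a fraction of full scale. A call has 1 to 12 rows; each row is the pose to reach, as a shift and turn from the pose commanded when the call began, along the tool's axes at that moment; what a row does not reach only later rows make up. Full scale, the value 1, is 500 mm for a shift and 120 degrees for a turn. A row lasts 1/12 s, in which the tool goes at most 41.7 mm and 7.16 degrees, less where a joint would pass 70% of its speed; a pose out of reach is approached as far as the arm can. A call with a number of a shift or a turn outside -1 to 1 is refused whole. A call with a gripper value outside its range is refused whole. The fingers move at their own pace and stop on an object; "newtons" is the grip in N (left out, the last holds). Time passes only in rows, so rows that repeat a pose let the fingers close. It gives the time, the measured TCP pose, the force, the opening and the grip force at its end, in the units of the state.
- env.observe(): the state, without advancing time (a new reading comes with each control period).
- optics.get_image(name): name is "scene" or "top" or "wrist"; returns a dict with "image" (400x640x3 uint8, red, green, blue), "intrinsics" (3x3 intrinsics, pixels), "origin" and "orientation" of the camera in the world; the wrist camera has in their place "tool_from_camera" (4x4, takes a point from camera to tool coordinates, whose origin is the TCP and whose axes are the flange's). Camera axes: x right, y down, z forward; pixel columns grow to the right and rows downward; lengths in m; the calibration is good to about 2 mm. A picture is of the moment at which its call begins: read the wrist's pose just before it. There is no depth.
- env.close_job(): hands the job in; it is judged then, once.
The state is a dict: "time_s": time; "q": joint angles; "qvel": joint speeds; "joint_efforts": joint torques, N m; "position": TCP position; "tool_rot": TCP orientation; "ft_force": force on the tool from outside, world axes, zero at the start; "wrist_torque": the same for the moment, N m; "grip_width": finger opening in m; "gripper_force": force on a finger pad.
Only numpy, scipy, OpenCV 4.12 (cv2) and the standard library are available. Lean on these libraries where they do the work, as an engineer would, in place of code of your own. Each camera call takes 0.05 s, during which the arm holds its last target. There are 200 camera calls.

TASK

Of the two small metal stack dispensers on the worktop, take the one that holds the plain white test cassettes (the other holds needle packets). Pull the lowest cassette, which already stands part-way out of the slot, straight out from under the stack, so that the rest stay in the dispenser and drop down, and lay it flat, face up, in the shallow square steel tray.

Things in the scene. Friction and masses are not known exactly. Their poses are not given: they have to be found in the camera images.
- bottom_cassette: lowest test cassette of the stack: white plastic bar 110 x 30 x 10 mm (x, y, z), 18 to 35 g, window, round well and grip ribs on its upper face. Origin: centre of underside; x along it, z up. Starts level, underside 20 mm above the worktop; its -x end overhangs the dispenser's front by 32 to 38 mm, free below but for a 4 mm foot plate, and can be pinched across y from above.
- top_cassette: topmost of the four equal cassettes in the dispenser, 110 x 30 x 10 mm, origin at the centre of its underside, x along it, z up. It starts 50 mm above the worktop and comes down to 40 mm when the lowest is out and the stack has dropped by one thickness.
- cassette_dispenser: aluminium dispenser of the cassettes, fixed: open-topped shaft, outside 121 x 40, 66 mm high. Origin on the worktop under its middle. -x points out of the slot, the way to pull; front face at x = -61 mm, shaft floor at z = 20, 2 mm play each side. Front lips start 14 mm above that floor: pull level; clear once the lowest's origin is past x = -116 mm. The shorter one with needle packets is not wanted.
- tray: shallow square stainless tray, fixed, 150 x 150 mm outside, 14 mm high, walls 3 mm thick, inner floor 4 mm above the worktop. Origin at the centre of its underside on the worktop, z up, x and y along its sides (turned up to 0.3 rad).
Things that resemble listed ones, but are neither listed nor needed, are in the scene too. Several things have the shape of the tray; the one meant has the colours described above.

How it is judged (in metres and radians):
On the way:
1. the lowest cassette is drawn clear of the slot in front of the dispenser while the rest of the stack stays in it (x of bottom_cassette in the frame of cassette_dispenser below -0.11 m and x of top_cassette in the frame of cassette_dispenser between -0.02 and 0.02 m and y of top_cassette in the frame of cassette_dispenser between -0.015 and 0.015 m), for 0.1 s.
At the end, for the whole second after the job is handed in: The drawn cassette rests face up, flat (0.06 rad) on the tray's floor (within 3.5 mm), its centre within 62 mm of the tray's along each side. The top cassette is still in the dispenser, level (0.12 rad), 35 to 45 mm above the worktop, within 20 mm along and 15 mm across of its middle (x of bottom_cassette in the frame of tray between -0.062 and 0.062 m and y of bottom_cassette in the frame of tray between -0.062 and 0.062 m and z of bottom_cassette in the frame of tray between 0.001 and 0.0075 m and angle between bottom_cassette's own z axis and vertical below 0.06 rad and linear speed of bottom_cassette below 0.02 m/s and x of top_cassette in the frame of cassette_dispenser between -0.02 and 0.02 m and y of top_cassette in the frame of cassette_dispenser between -0.015 and 0.015 m and z of top_cassette in the frame of cassette_dispenser between 0.035 and 0.045 m and angle between top_cassette's own z axis and vertical below 0.12 rad); the robot touches nothing.
It fails at once if the top cassette is lifted or dragged out of the dispenser (horizontal distance between top_cassette and cassette_dispenser above 0.04 m or z of top_cassette in the frame of cassette_dispenser above 0.085 m).
It also fails if it takes over 42 s, if anything falls off the work surface, if the arm or the gripper's body presses on something with over 40 N, if the wrist force passes 120 N, or if a joint passes its speed limit or range.

## Working session

There is one attempt and no reset: what is moved stays moved. The work goes in short steps, Python scripts to look and compute and a tool call to move; the robot and the scene stay as the last step left them, time stands still between calls to the robot, and variables do not carry over. Pictures are saved under pics/ and viewed, at most 10 in all, crops included, and the job is handed in when it is done.

Besides the shell and the picture viewer there is one more tool, called after "Call:" by a JSON object that holds its "fn" and its "kwargs", one argument or row to a line. arm_command: Moves the arm, as the interface text tells. Shift numbers are shares of 500 mm and turn numbers shares of 120 degrees, none past 1 either way. Its arguments: {"type":"object","properties":{"commands":{"type":"array","items":{"type":"number"}},"newtons":{"type":"number"}},"required":["commands"]}

```bash
mkdir -p pics; ls; cat > h.py <<'E'
import numpy as np, cv2
from rig import env, optics
def snap(name,fn):
    s=env.observe(); d=optics.get_image(name); cv2.imwrite('pics/'+fn+'.png',d['image'][:,:,::-1])
    if name=='wrist':
        T=np.eye(4);T[:3,:3]=np.array(s['tool_rot']);T[:3,3]=s['position'];C=T@np.array(d['tool_from_camera']);o,R=C[:3,3],C[:3,:3]
    else: o,R=np.array(d['origin']),np.array(d['orientation'])
    np.savez('pics/'+fn+'.npz',K=d['intrinsics'],o=o,R=R); return d
def px(fn,u,v,z):
    c=np.load('pics/'+fn+'.npz'); r=c['R']@np.linalg.solve(c['K'],[u,v,1.]); return c['o']+r*(z-c['o'][2])/r[2]
def proj(fn,p):
    c=np.load('pics/'+fn+'.npz'); q=c['K']@(c['R'].T@(np.array(p)-c['o'])); return q[:2]/q[2]
def crop(fn,x,y,w,h,k,out):
    cv2.imwrite('pics/'+out+'.png',cv2.resize(cv2.imread('pics/'+fn+'.png')[y:y+h,x:x+w],None,fx=k,fy=k,interpolation=cv2.INTER_CUBIC))
E
python3 -c "
from h import *
snap('top','top0');snap('scene','sc0');s=env.observe();print(s['time_s'],s['position'],s['tool_rot'],s['grip_width'])
c=np.load('pics/top0.npz');print(c['o'],c['R'],c['K'])"
```

```text
pics
0.1 [0.17171001 0.52222281 0.2238762 ] [[-9.49933946e-01  3.12450026e-01 -6.92052582e-04]
 [ 3.12450647e-01  9.49933314e-01 -1.13700860e-03]
 [ 3.02145435e-04 -1.29631534e-03 -9.99999114e-01]] 0.08539135838179393
[0.3345707  0.11633047 1.34940857] [[ 1.18970930e-03 -9.84606005e-01  1.74784440e-01]
 [-9.99990361e-01 -4.32654853e-04  4.36940079e-03]
 [-4.22651692e-03 -1.74787953e-01 -9.84597028e-01]] [[376.02879235   0.         318.28941069]
 [  0.         376.02879235 194.58087954]
 [  0.           0.           1.        ]]
```

View pics/top0.png

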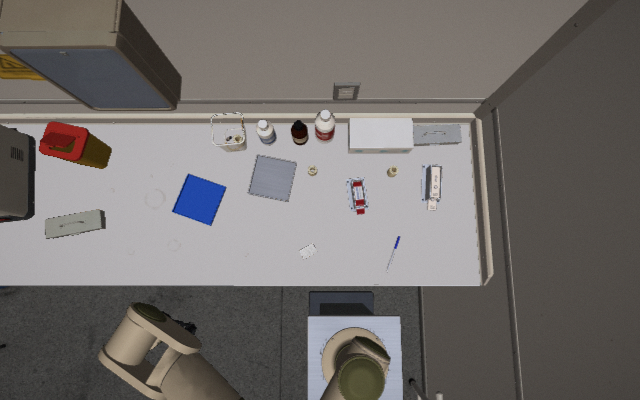

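View pics/sc0.png

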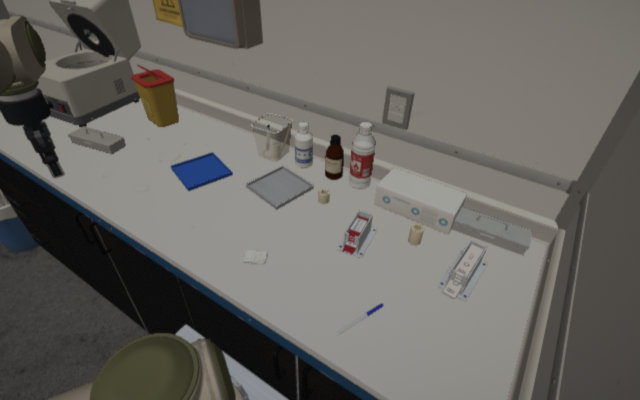

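Top view: the candidate dispensers are at (358,195), with red and white packets, and at (432,187), with plain white bars. The latter fits. The tray candidates are blue at (199,199) and grey steel at (272,178), so the grey one. I'll confirm both in a crop.

```bash
python3 -c "
from h import *
a=cv2.imread('pics/top0.png')
b=np.hstack([a[150:220,240:305],a[150:220,340:375],a[150:220,412:452]])
cv2.imwrite('pics/c1.png',cv2.resize(b,None,fx=5.5,fy=5.5,interpolation=cv2.INTER_CUBIC))
for n,u,v,z in [('disp',432,187,.06),('front',432,209,.03),('tray',272,178,.01),('base',358,355,0)]: print(n,px('top0',u,v,z))"
```

```text
disp [ 0.590515   -0.27483959  0.06      ]
front [ 0.5171981  -0.27985054  0.03      ]
tray [0.63370259 0.29122176 0.01      ]
base [ 0.0223905  -0.01282656  0.        ]
```

View pics/c1.png

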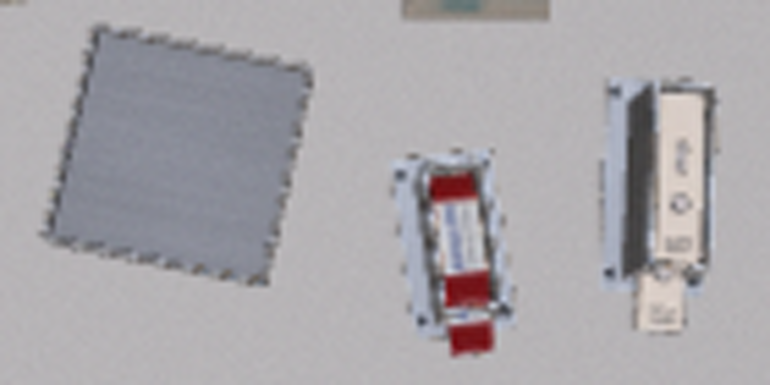

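The crop confirms it. The right-hand dispenser holds plain white cassettes with the lowest one sticking out, and its front edge is at about crop (635-683,330). The grey tray's corners are at (97,28), (312,70), (268,285) and (45,238). Next I'll compute the poses and the approach.

```bash
cat >> h.py <<'E'
from scipy.spatial.transform import Rotation as Ro
def cmd(p,yaw=None,Rt=None):
    """shift/turn fractions to reach p with tool down, tool y at world yaw angle (deg) of its y axis"""
    s=env.observe();R=np.array(s['tool_rot']);P=np.array(s['position'])
    y=np.array([np.cos(np.radians(yaw)),np.sin(np.radians(yaw)),0]);z=np.array([0,0,-1.]);Rt=np.c_[np.cross(y,z),y,z]
    return np.round(np.r_[R.T@(np.array(p)-P)/.5, np.degrees(Ro.from_matrix(R.T@Rt).as_rotvec())/120],4)
E
python3 -c "
from h import *
t=[px('top0',240+x/5.5,150+y/5.5,.014) for x,y in [(97,28),(312,70),(268,285),(45,238)]]
t=np.array(t);print(t.mean(0)); 
for i in range(4): d=t[(i+1)%4]-t[i];print(np.linalg.norm(d),np.degrees(np.arctan2(d[1],d[0])))
f=lambda x,y,z:px('top0',412+(x-550)/5.5,150+y/5.5,z)
print('front',f(635,329,.03),f(683,332,.03));print('top back',f(662,92,.06),f(704,92,.06))
print('foot',f(610,80,.004),f(605,285,.004))
print(cmd([.48,-.285,.22],90))
d=optics.get_image('wrist');print(d['tool_from_camera'],d['intrinsics'])
"
```

```text
[0.63265408 0.2877293  0.014     ]
0.1470181917632402 -101.35739097168566
0.14746392181062026 169.39114557816714
0.15023647193701695 78.02750528473531
0.14584413666179455 -11.861489303716032
front [ 0.5142716  -0.26365757  0.03      ] [ 0.51234744 -0.29435365  0.03      ]
top back [ 0.66334398 -0.27987729  0.06      ] [ 0.66334699 -0.30675341  0.06      ]
foot [ 0.68588615 -0.26274939  0.004     ] [ 0.54698223 -0.25288336  0.004     ]
[-1.0901e+00 -1.3410e+00  9.2000e-03 -6.0000e-04 -2.0000e-04 -1.5170e-01]
[[ 7.24077874e-04 -9.59245420e-01 -2.82573354e-01  7.08652710e-02]
 [ 9.99999138e-01  1.00395232e-03 -8.45654436e-04  2.54569975e-04]
 [ 1.09488032e-03 -2.82572499e-01  9.59245320e-01 -1.49280989e-01]
 [ 0.00000000e+00  0.00000000e+00  0.00000000e+00  1.00000000e+00]] [[333.00470382   0.         315.35638099]
 [  0.         333.00470382 198.45123544]
 [  0.           0.           1.        ]]
```

Call:
{"fn": "arm_command", "kwargs": {
  "commands": [-0.2, -0.55, -0.67, 0.005, 0, 0, -0.11, -0.2, -0.55, -0.67, 0.005, 0, 0, -0.11, -0.2, -0.55, -0.67, 0.005, 0, 0, -0.11, -0.2, -0.55, -0.67, 0.005, 0, 0, -0.11, -0.2, -0.55, -0.67, 0.005, 0, 0, -0.11, -0.2, -0.55, -0.67, 0.005, 0, 0, -0.11, -0.2, -0.55, -0.67, 0.005, 0, 0, -0.11, -0.2, -0.55, -0.67, 0.005, 0, 0, -0.11, -0.2, -0.55, -0.67, 0.005, 0, 0, -0.11, -0.2, -0.55, -0.67, 0.005, 0, 0, -0.11, -0.2, -0.55, -0.67, 0.005, 0, 0, -0.11, -0.2, -0.55, -0.67, 0.005, 0, 0, -0.11],
  "newtons": 40
}}

```text
time_s: 1.15
position: [0.3296, 0.1155, 0.2219]
tool_rot: [[-0.996, 0.092, 0.0], [0.092, 0.996, -0.001], [-0.0, -0.001, -1.0]]
ft_force: [-0.2, -0.2, -0.2]
grip_width: 0.0518
gripper_force: 0.0
```

```bash
python3 -c "
from h import *
print(env.observe()['time_s'],cmd([.48,-.282,.2],85))"
```

```text
1.15 [-3.730e-01 -7.637e-01  4.430e-02 -3.000e-04  1.000e-04 -2.500e-03]
```

Call:
{"fn": "arm_command", "kwargs": {
  "commands": [-0.2, -0.37, -0.764, 0.044, 0, 0, 0, -0.2, -0.37, -0.764, 0.044, 0, 0, 0, -0.2, -0.37, -0.764, 0.044, 0, 0, 0, -0.2, -0.37, -0.764, 0.044, 0, 0, 0, -0.2, -0.37, -0.764, 0.044, 0, 0, 0, -0.2, -0.37, -0.764, 0.044, 0, 0, 0, -0.2, -0.37, -0.764, 0.044, 0, 0, 0, -0.2, -0.37, -0.764, 0.044, 0, 0, 0, -0.2, -0.37, -0.764, 0.044, 0, 0, 0, -0.2, -0.37, -0.764, 0.044, 0, 0, 0, -0.2, -0.37, -0.764, 0.044, 0, 0, 0, -0.2, -0.37, -0.764, 0.044, 0, 0, 0]
}}

```text
time_s: 2.15
position: [0.48, -0.2798, 0.1986]
tool_rot: [[-0.996, 0.089, -0.001], [0.089, 0.996, 0.001], [0.001, 0.001, -1.0]]
ft_force: [0.0, 0.5, -0.3]
grip_width: 0.0513
gripper_force: 0.0
```

```bash
python3 -c "
from h import *
snap('wrist','w1');s=env.observe();print(s['time_s'],s['position'],s['grip_width'])"
```

```text
2.2 [ 0.47956642 -0.27802377  0.19908233] 0.051232894017037636
```

View pics/w1.png

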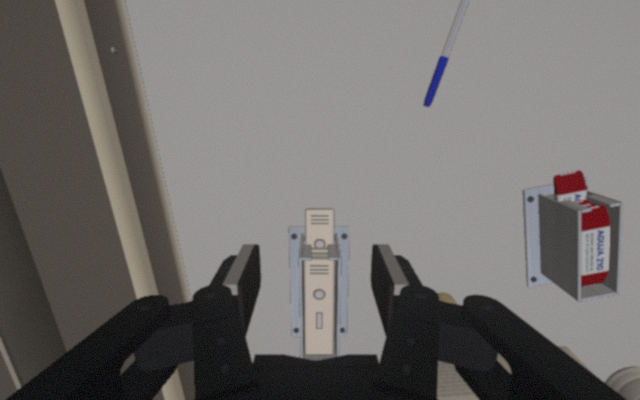

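Wrist view: the lowest cassette's free end spans about (305-333, 208-248) and the dispenser's front lips are at v≈248. The finger tips are at (259,246) and (372,246). I'll enlarge to read the cassette end and the tip geometry.

```bash
python3 -c "
from h import *
crop('w1',210,195,200,150,4,'c2')"
```

```text
(no output)
```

View pics/c2.png

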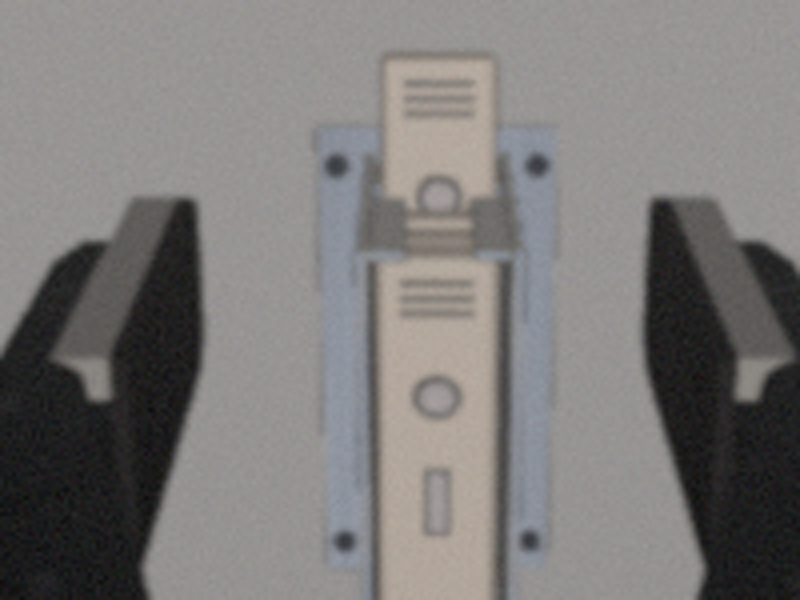

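In the crop the cassette end is at (383-497,53) and the front lips are at v≈250. The finger tips look farther back than the spec implies, so I'll cross-check tip height from the scene camera with projected TCP markers.

```bash
python3 -c "
from h import *
snap('scene','sc1');s=env.observe();P=np.array(s['position']);R=np.array(s['tool_rot'])
q=proj('sc1',P);x0,y0=[int(v) for v in q-[50,45]]
crop('sc1',x0,y0,100,75,8,'c3');im=cv2.imread('pics/c3.png')
for p,c in [((0,0,0),(0,0,255)),((.011,.0256,.019),(0,255,0)),((.011,-.0256,.019),(0,255,0)),((.011,.0256,-.013),(255,0,255)),((.011,-.0256,-.013),(255,0,255))]:
    u=(proj('sc1',P+R@np.array(p))-[x0,y0]+.5)*8;cv2.circle(im,tuple(int(a) for a in u),5,c,1)
cv2.imwrite('pics/c3.png',im)
g=lambda x,y,z:px('w1',210+x/4,195+y/4,z)
print(g(383,55,.03),g(495,55,.03),g(380,200,.03),g(498,200,.03));print('lip top',g(357,252,.066),g(522,252,.066)); print('back',g(345,541,.004),g(336,165,.004),g(530,541,.004),g(538,165,.004))"
```

```text
[ 0.51235772 -0.29241458  0.03      ] [ 0.5148401  -0.26440579  0.03      ] [ 0.55166162 -0.29700335  0.03      ] [ 0.55436345 -0.26651239  0.03      ]
lip top [ 0.5482051  -0.30096192  0.066     ] [ 0.5515956  -0.26269628  0.066     ]
back [ 0.67460673 -0.32047913  0.004     ] [ 0.55165426 -0.31009268  0.004     ] [ 0.67957528 -0.26437794  0.004     ] [ 0.55661796 -0.25407855  0.004     ]
```

View pics/c3.png

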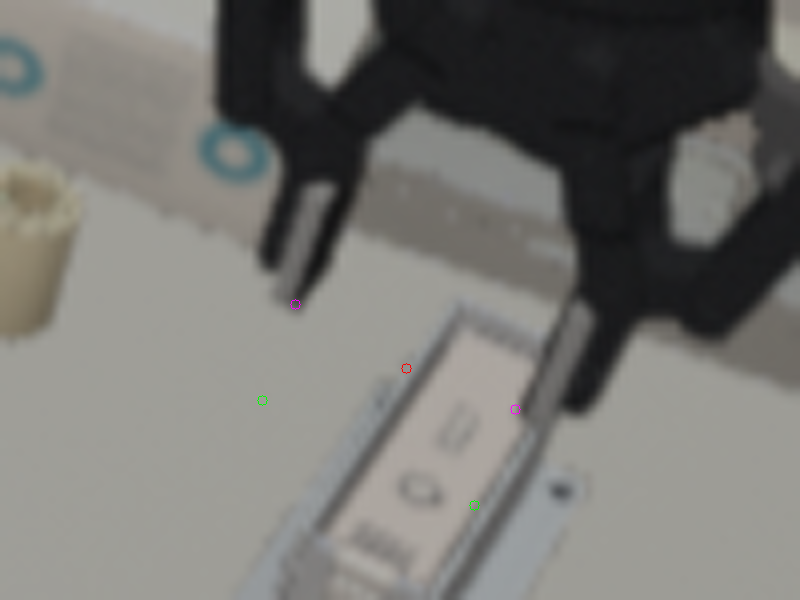

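The scene crop shows the tips at (295,303) and (540,415), matching the magenta marks. The whole gripper therefore sits about 30 mm farther back than the reported TCP, with tips at tool z≈-13 mm at 51 mm opening. I'll use that measured offset.

```bash
python3 -c "
from h import *
print(cmd([.5295,-.2798,.06],85.1),cmd([.5295,-.2798,.012],85.1))"
```

```text
[-0.1007  0.003   0.279   0.0005 -0.0004 -0.0007] [-0.1008  0.0029  0.375   0.0005 -0.0004 -0.0007]
```

Call:
{"fn": "arm_command", "kwargs": {
  "commands": [-0.2, -0.1, 0.003, 0.14, 0, 0, 0, -0.2, -0.1, 0.003, 0.28, 0, 0, 0, -0.2, -0.1, 0.003, 0.28, 0, 0, 0, -0.2, -0.1, 0.003, 0.28, 0, 0, 0, -0.2, -0.1, 0.003, 0.3, 0, 0, 0, -0.2, -0.1, 0.003, 0.32, 0, 0, 0, -0.2, -0.1, 0.003, 0.34, 0, 0, 0, -0.2, -0.1, 0.003, 0.36, 0, 0, 0, -0.2, -0.1, 0.003, 0.36, 0, 0, 0]
}}

```text
time_s: 3.0
position: [0.5287, -0.2809, 0.0193]
tool_rot: [[-0.996, 0.087, -0.001], [0.087, 0.996, 0.001], [0.001, 0.001, -1.0]]
ft_force: [0.7, 0.3, -0.5]
grip_width: 0.0518
gripper_force: 0.0
```

```bash
python3 -c "
from h import *
snap('wrist','w2');s=env.observe();print(s['time_s'],s['position'],s['grip_width'],s['ft_force']);snap('scene','sc2')
q=proj('sc2',[.53,-.28,.03]);x,y=int(q[0])-40,int(q[1])-45
a=cv2.imread('pics/w2.png')[150:400,160:480];b=cv2.imread('pics/sc2.png')[y:y+75,x:x+96]
cv2.imwrite('pics/c4.png',np.hstack([cv2.resize(a,(400,312)),cv2.resize(b,(400,312),interpolation=2)]))"
```

```text
3.05 [ 0.5290621  -0.28118672  0.02011292] 0.05128243740923579 [-0.44950045 -0.39612592 -0.21260015]
```

View pics/c4.png

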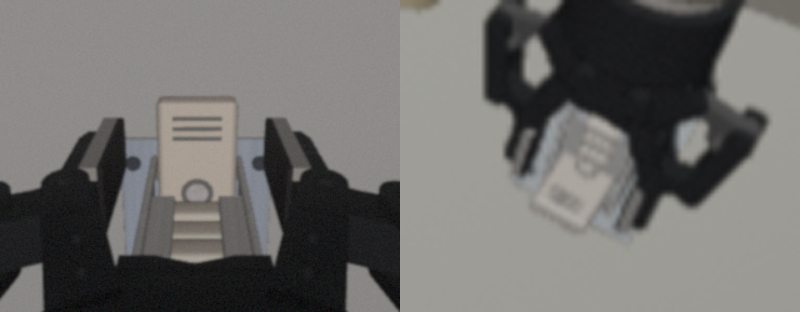

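Left half: the cassette end (158-236,97) is centred between the tips (125 and 265,120), and the pads are clear in front of the lips. The tips are still above the cassette, so I'll go 12 mm lower and close.

Call:
{"fn": "arm_command", "kwargs": {
  "commands": [-0.2, 0, 0, 0.012, 0, 0, 0, -0.2, 0, 0, 0.024, 0, 0, 0, -0.2, 0, 0, 0.024, 0, 0, 0, 0.4, 0, 0, 0.024, 0, 0, 0, 0.8, 0, 0, 0.024, 0, 0, 0, 0.8, 0, 0, 0.024, 0, 0, 0, 0.8, 0, 0, 0.024, 0, 0, 0, 0.8, 0, 0, 0.024, 0, 0, 0, 0.8, 0, 0, 0.024, 0, 0, 0],
  "newtons": 40
}}

```text
time_s: 3.85
position: [0.5293, -0.2813, 0.0082]
tool_rot: [[-0.996, 0.087, 0.0], [0.087, 0.996, -0.0], [-0.0, -0.0, -1.0]]
ft_force: [-0.2, -0.0, 2.5]
grip_width: 0.0284
gripper_force: 43.2
```

Call:
{"fn": "arm_command", "kwargs": {
  "commands": [0.8, 0.01, 0, 0, 0, 0, 0, 0.8, 0.025, 0, 0, 0, 0, 0, 0.8, 0.04, 0, 0, 0, 0, 0, 0.8, 0.055, 0, 0, 0, 0, 0, 0.8, 0.07, 0, 0, 0, 0, 0, 0.8, 0.085, 0, 0, 0, 0, 0, 0.8, 0.1, 0, 0, 0, 0, 0, 0.8, 0.115, 0, 0, 0, 0, 0, 0.8, 0.13, 0, 0, 0, 0, 0, 0.8, 0.145, 0, 0, 0, 0, 0, 0.8, 0.16, 0, 0, 0, 0, 0, 0.8, 0.175, 0, 0, 0, 0, 0]
}}

```text
time_s: 4.85
position: [0.4411, -0.2734, 0.0077]
tool_rot: [[-0.996, 0.087, -0.001], [0.087, 0.996, 0.001], [0.001, 0.0, -1.0]]
ft_force: [-0.3, 0.4, -0.4]
grip_width: 0.029
gripper_force: 42.9
```

Call:
{"fn": "arm_command", "kwargs": {
  "commands": [0.8, 0.015, 0, 0, 0, 0, 0, 0.8, 0.03, 0, 0, 0, 0, 0, 0.8, 0.045, 0, 0, 0, 0, 0, 0.8, 0.045, 0, 0, 0, 0, 0]
}}

```text
time_s: 5.18
position: [0.4183, -0.2713, 0.0078]
tool_rot: [[-0.996, 0.088, -0.001], [0.088, 0.996, 0.001], [0.001, 0.001, -1.0]]
ft_force: [0.6, -0.7, -0.5]
grip_width: 0.0288
gripper_force: 42.9
```

```bash
python3 -c "
from h import *
snap('scene','sc3');snap('wrist','w3')
q=proj('sc3',[.52,-.28,.03]);x,y=int(q[0])-75,int(q[1])-60
a=cv2.imread('pics/w3.png')[100:400,160:480];b=cv2.imread('pics/sc3.png')[y:y+120,x:x+128]
cv2.imwrite('pics/c5.png',np.hstack([cv2.resize(a,(400,375)),cv2.resize(b,(400,375),interpolation=2)]))
s=env.observe();print(s['time_s'],s['position'],s['grip_width'])"
```

```text
5.2833 [ 0.4196118  -0.27182155  0.00801748] 0.02902307525401466
```

View pics/c5.png

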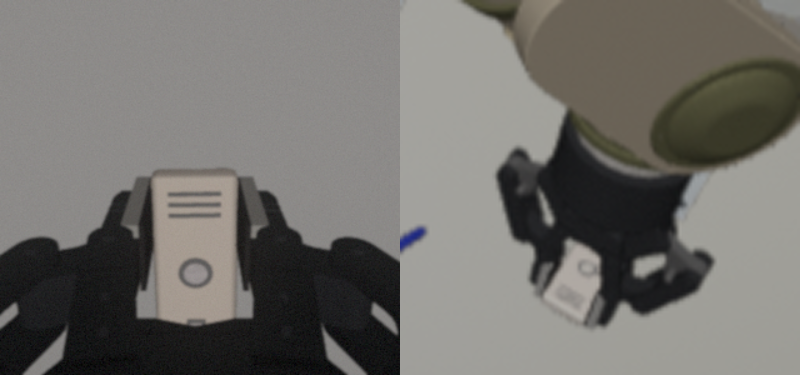

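The left half shows the cassette gripped across its end (152-238,172), level and about 110 mm out. The dispenser is hidden behind the arm in the scene view. I'll lift and carry it to above the tray.

```bash
python3 -c "
from h import *
print(cmd([.594,.295,.12],78.7))"
```

```text
[-2.4800e-01  1.1598e+00 -2.2400e-01 -0.0000e+00  1.0000e-04  5.2200e-02]
```

Call:
{"fn": "arm_command", "kwargs": {
  "commands": [0.8, 0.02, 0, -0.06, 0, 0, 0, 0.8, 0.02, 0, -0.14, 0, 0, 0, 0.8, 0.02, 0.02, -0.22, 0, 0, 0, 0.8, 0, 0.08, -0.224, 0, 0, 0, 0.8, -0.02, 0.14, -0.224, 0, 0, 0.01, 0.8, -0.04, 0.21, -0.224, 0, 0, 0.02, 0.8, -0.06, 0.28, -0.224, 0, 0, 0.02, 0.8, -0.08, 0.35, -0.224, 0, 0, 0.03, 0.8, -0.09, 0.42, -0.224, 0, 0, 0.03, 0.8, -0.1, 0.49, -0.224, 0, 0, 0.04, 0.8, -0.11, 0.56, -0.224, 0, 0, 0.05, 0.8, -0.12, 0.6, -0.224, 0, 0, 0.052]
}}

```text
time_s: 6.28
position: [0.5059, 0.0253, 0.12]
tool_rot: [[-0.981, 0.194, 0.0], [0.194, 0.981, 0.001], [-0.0, 0.001, -1.0]]
ft_force: [0.4, -0.5, -0.4]
grip_width: 0.0287
gripper_force: 42.9
```

```bash
python3 -c "
from h import *
snap('top','top1');s=env.observe();print(s['time_s'],s['position'],s['grip_width']);print(cmd([.594,.295,.12],78.7))"
```

```text
6.3333 [0.50676856 0.02697092 0.12007429] 0.02877185265126752
[-6.830e-02  5.596e-01  1.000e-03  7.000e-04  4.000e-04  1.900e-03]
```

Call:
{"fn": "arm_command", "kwargs": {
  "commands": [0.8, -0.01, 0.06, 0, 0, 0, 0, 0.8, -0.02, 0.13, 0, 0, 0, 0, 0.8, -0.03, 0.2, 0, 0, 0, 0, 0.8, -0.04, 0.27, 0, 0, 0, 0, 0.8, -0.05, 0.34, 0, 0, 0, 0, 0.8, -0.06, 0.41, 0, 0, 0, 0, 0.8, -0.068, 0.48, 0, 0, 0, 0, 0.8, -0.068, 0.53, 0, 0, 0, 0, 0.8, -0.068, 0.559, 0, 0, 0, 0, 0.8, -0.068, 0.559, 0.07, 0, 0, 0, 0.8, -0.068, 0.559, 0.12, 0, 0, 0, 0.8, -0.068, 0.559, 0.12, 0, 0, 0]
}}

```text
time_s: 7.33
position: [0.5909, 0.2892, 0.0545]
tool_rot: [[-0.981, 0.194, -0.009], [0.194, 0.981, -0.003], [0.009, -0.004, -1.0]]
ft_force: [-1.2, -0.1, -0.9]
grip_width: 0.0292
gripper_force: 42.9
```

```bash
python3 -c "
from h import *
snap('scene','sc4');snap('top','top2')
s=env.observe();print(s['time_s'],s['position'],s['grip_width'],cmd([.594,.295,-.006],78.7))
a=cv2.imread('pics/sc4.png')
q=proj('sc4',[.63,.29,.03]);x,y=int(q[0])-64,int(q[1])-60
b=cv2.imread('pics/top2.png')[150:220,412:452]
cv2.imwrite('pics/c6.png',np.hstack([cv2.resize(a[y:y+120,x:x+128],(533,500),interpolation=2),cv2.resize(b,(266,500),interpolation=2)]))"
```

```text
7.4333 [0.5935987  0.28951491 0.05993799] 0.02885633275925792 [ 0.0012  0.011   0.1319 -0.0002 -0.0004  0.0005]
```

View pics/c6.png

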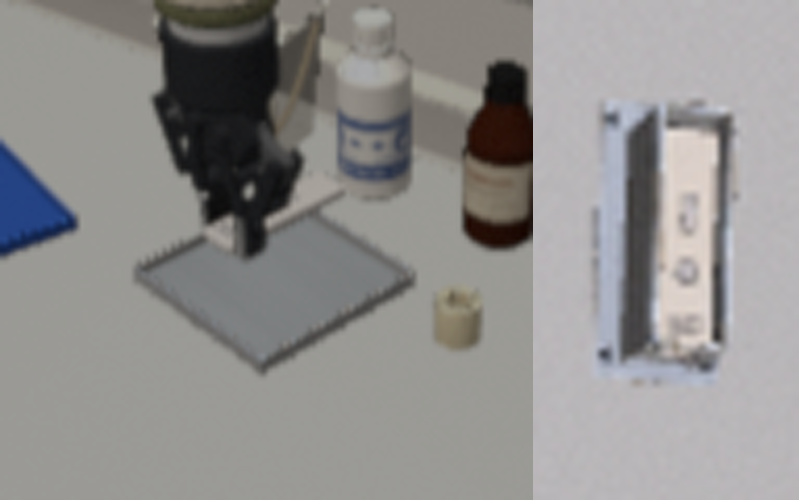

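The cassette is level above the steel tray (crop (205-345, 180-240)). On the right, the remaining stack sits in the dispenser with nothing protruding. I'll lower slowly.

Call:
{"fn": "arm_command", "kwargs": {
  "commands": [0.8, 0, 0.011, 0.04, 0, 0, 0, 0.8, 0, 0.011, 0.07, 0, 0, 0, 0.8, 0, 0.011, 0.09, 0, 0, 0, 0.8, 0, 0.011, 0.105, 0, 0, 0, 0.8, 0, 0.011, 0.115, 0, 0, 0, 0.8, 0, 0.011, 0.122, 0, 0, 0, 0.8, 0, 0.011, 0.128, 0, 0, 0, 0.8, 0, 0.011, 0.128, 0, 0, 0]
}}

```text
time_s: 8.1
position: [0.5952, 0.2949, -0.003]
tool_rot: [[-0.981, 0.195, 0.002], [0.195, 0.981, 0.0], [-0.002, 0.001, -1.0]]
ft_force: [-0.1, 0.1, 0.3]
grip_width: 0.0285
gripper_force: 43.0
```

Underside is about 5 mm above the floor; creep down until contact.

Call:
{"fn": "arm_command", "kwargs": {
  "commands": [0.8, 0, 0, 0.002, 0, 0, 0, 0.8, 0, 0, 0.004, 0, 0, 0, 0.8, 0, 0, 0.006, 0, 0, 0, 0.8, 0, 0, 0.006, 0, 0, 0]
}}

```text
time_s: 8.43
position: [0.5952, 0.295, -0.0031]
tool_rot: [[-0.981, 0.195, 0.003], [0.195, 0.981, 0.0], [-0.003, 0.001, -1.0]]
ft_force: [-8.3, -2.9, 22.6]
grip_width: 0.0287
gripper_force: 56.0
```

Contact. I'll back off the 3 mm of press, then open partly.

Call:
{"fn": "arm_command", "kwargs": {
  "commands": [0.8, 0, 0, -0.005, 0, 0, 0, 0.8, 0, 0, -0.005, 0, 0, 0, 0.1, 0, 0, -0.005, 0, 0, 0, -0.1, 0, 0, -0.005, 0, 0, 0, -0.1, 0, 0, -0.005, 0, 0, 0, -0.1, 0, 0, -0.005, 0, 0, 0, -0.1, 0, 0, -0.04, 0, 0, 0, -0.1, 0, 0, -0.1, 0, 0, 0, -0.1, 0, 0, -0.16, 0, 0, 0, -0.1, 0, 0, -0.22, 0, 0, 0, -0.1, 0, 0, -0.28, 0, 0, 0, -0.1, 0, 0, -0.28, 0, 0, 0]
}}

```text
time_s: 9.43
position: [0.5969, 0.2956, 0.1394]
tool_rot: [[-0.981, 0.195, 0.01], [0.195, 0.981, 0.003], [-0.009, 0.005, -1.0]]
ft_force: [0.4, 0.4, 1.4]
grip_width: 0.0472
gripper_force: 0.0
```

```bash
python3 -c "
from h import *
snap('scene','sc5');snap('wrist','w5')
s=env.observe();print(s['time_s'],s['position'],s['grip_width'],s['ft_force'])
a=cv2.imread('pics/sc5.png')
q=proj('sc5',[.63,.29,.01]);x,y=int(q[0])-50,int(q[1])-50
cv2.imwrite('pics/c7.png',np.hstack([cv2.resize(a[y:y+100,x:x+100],(400,400),interpolation=2),cv2.resize(cv2.imread('pics/w5.png')[:,120:520],(400,400))]))"
```

```text
9.5333 [0.59485758 0.29492892 0.13364952] 0.04679375297532099 [ 0.411354    0.40390856 -0.03747107]
```

View pics/c7.png

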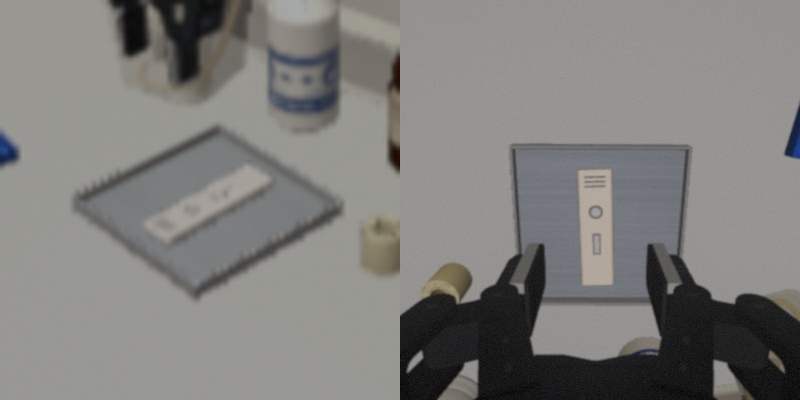

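The cassette lies flat and face up in the middle of the tray (right half (578-613,170-285) inside the walls 513-690 by 147-300), and the gripper is clear.

```bash
python3 -c "
from rig import env
print(env.close_job())"
```

```text
the job is handed in; nothing more can be done
None
```

The lowest test cassette was pulled out, the rest of the stack stayed in the dispenser, and the cassette lies flat, face up, near the middle of the steel tray; I handed the job in at about 9.5 s, but no verdict came back.

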